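Move the paint row to the new rack in reverse order

ROBOT

A 6-joint arm with a two-finger parallel gripper is mounted at the origin on the work surface; the furniture and walls round the work are solid. World frame = base frame: x ahead of the robot, y to its left, z up, the work surface at z = 0. Lengths are in m, angles in rad, forces in N, time in s.
With the tool pointing down it reaches from about 0.3 to 0.775 m from the base axis. Payload 14.6 kg.
Tool frame: the origin (TCP) lies on the centre line of the jaws, within the pads' length; the fingertips stand 19 mm ahead of it and the grasp point (between the pads) is the TCP; y points along the fingers, x is the direction in which the jaws open and shut, and the axes are right-handed (so a half turn about y gives the same grasp; the last joint's range is limited). The gripper opens to 94 mm and grips with 3 to 60 N. Pads are 16 mm wide; open, the fingers measure 119 mm over their backs; the gripper's body (75 mm by 177 mm) begins 78 mm behind the grasp point.
Start: joints at [-1.41, 0.3, 1.521, -0, 1.321, -0.067], TCP at [0.124, -0.536, 0.224] pointing down, gripper open.
Joint ranges: [-3.03, 3.03], [-0.79, 2.21], [0.23, 2.52], [-1.04, 4.18], [0, 3.07], [-2.55, 2.55]. Speed limits (rad/s): [2.22, 2.22, 2.57, 3.14, 3.14, 3.14].

INTERFACE

Orientations are given as [roll, pitch, yaw] about the fixed x, y, z axes, in that order (R = Rz(yaw) Ry(pitch) Rx(roll)).
In Python, from station import get_obs, cams, workorder gives the robot as it stands.
- The arm moves only by the shell command python3 -m handwheel 'ROWS' [FORCE]. ROWS is JSON, a list of rows, each an object of numbers: "fingers": the opening, from -1 (shut) to 1 (fully open); "x", "y", "z": the shift along the tool's x, y, z in m; "spin": the turn about the tool's y in degrees. In form: [{"fingers": .., "x": .., "y": .., "z": .., "spin": ..}, ...]. A call has exactly 10 rows; each row is the pose to reach, as a shift and turn from the pose commanded when the call began, along the tool's axes at that moment; what a row does not reach only later rows make up. A row lasts 1/10 s, in which the tool goes at most 50 mm and 8.59 degrees, less where a joint would pass 70% of its speed; a pose out of reach is approached as far as the arm can. A call with a gripper value outside its range is refused whole. The fingers move at their own pace and stop on an object; FORCE is the grip in N (left out, the last holds). Time passes only in rows, so rows that repeat a pose let the fingers close, or fill a call up. It gives the time, the measured TCP pose, the force and the opening at its end, in the units of the state.
- get_obs(): the state, without advancing time (a new reading comes with each control period).
- cams.camera(name): name is "side" or "top" or "wrist"; returns (picture, depth): 384x512x3 uint8, red, green, blue; 384x512 float32, m along the optical axis (not along the pixel's ray), 0 where there is no reading.
- cams.get_calibration(name): a dict with "fx", "fy", "cx", "cy" (pixels), "dist" ([k1, k2, p1, p2, k3] as OpenCV has them; the pictures are not rectified), "view" (4x4, takes a point from world to camera coordinates). Camera axes: x right, y down, z forward; pixel columns grow to the right and rows downward; lengths in m; the calibration is good to about 2 mm. A picture is of the moment at which its call begins: read the wrist's pose just before it. get_calibration takes no time and is no camera call; for the wrist camera it gives the pose at the moment of the call.
- workorder.hand_in(): hands the job in, once; it reports no verdict.
The state is a dict: "time_s": time; "qpos": joint angles; "joint_vel": joint speeds; "tau": joint torques, N m; "ee_pos": TCP position; "eef_rot": TCP orientation; "force": force on the tool from outside, world axes, zero at the start; "moment": the same for the moment, N m; "grip_width": finger opening in m.
Only numpy, scipy, OpenCV 4.12 (cv2) and the standard library are available. Lean on these libraries where they do the work, as an engineer would, in place of code of your own. Each camera call takes 0.05 s, during which the arm holds its last target. There are 200 camera calls.

TASK

Move the two bottles and two paint pots from the full rack to the empty rack in reverse order, so that what was used last comes first to hand. Start with the one next to the full rack's knob: it goes into the bay farthest from the empty rack's knob; then take its neighbour for the next bay, and so on one at a time, until the last one stands next to the empty rack's knob. Stand each upright on the floor of its own bay, knock none over, and leave those still waiting in their bays undisturbed until their turn.

Things in the scene. Friction and masses are not known exactly. Their poses are not given: they have to be found in the camera images.
- square_bottle_centre (a point): square white plastic bottle, green cap: body 38 x 38 mm, 48 mm high, above it a round cap 26 mm across; 68 mm high in all, 60 g. Point: its centre, half-way up; z up, x and y square to its sides, within 0.2 rad of the rack's. It starts in any one of the old rack's bays. Grip it with the fingers closing across the row; along the row the neighbours are close.
- slim_bottle_centre (a point): slim white plastic bottle, green cap: body 30 x 30 mm, 43 mm high, above it a round cap 19 mm across; 61 mm high in all, 30 g. Point: its centre, half-way up; z up, x and y square to its sides, within 0.2 rad of the rack's. It starts in any one of the old rack's bays. Grip it with the fingers closing across the row; along the row the neighbours are close.
- large_pot_centre (a point): larger round paint pot with a pale lid, 38 mm across and 42 mm high, 45 g. Point: its centre, half-way up; z up, x and y square to its sides, within 0.2 rad of the rack's. It starts in any one of the old rack's bays. Grip it with the fingers closing across the row; along the row the neighbours are close.
- small_pot_centre (a point): smaller round paint pot with a black lid, 33 mm across and 34 mm high, 45 g. Point: its centre, half-way up; z up, x and y square to its sides, within 0.2 rad of the rack's. It starts in any one of the old rack's bays. Grip it with the fingers closing across the row; along the row the neighbours are close.
- old_knob: dark steel knob 22 mm across, top 54 mm above the table, at one end (either; the other has a plain low block) of the old rack: browner, full at the start, fixed, 70 x 336 mm, four bays like the new one's. Origin: knob axis, 8 mm above the table; y along the row (either way), x across. Bay centres lie 48, 120, 192, 264 mm from it on the row's centre line.
- new_knob: the same knob at one end (either) of the new rack: paler, empty at the start, fixed, built like the old one, board 8 mm thick. Origin: knob axis, 8 mm above the table; y along the row (either way), x across. Bay centres lie 48, 120, 192, 264 mm from it on the row's centre line.
- new_bay_a: bay a of the new rack (a, b, c, d in a row along its y at 72 mm pitch; the knob may be beside a or beside d). Origin: centre of the bay's floor, 8 mm above the table; x across the row, y along it, z up. Inside 60 x 60 mm; dividers 5 mm thick, 14 mm high above the floor at its y sides, lips 4 mm high at its x sides.
- new_bay_b: bay b of the new rack (a, b, c, d in a row along its y at 72 mm pitch; the knob may be beside a or beside d). Origin: centre of the bay's floor, 8 mm above the table; x across the row, y along it, z up. Inside 60 x 60 mm; dividers 5 mm thick, 14 mm high above the floor at its y sides, lips 4 mm high at its x sides.
- new_bay_c: bay c of the new rack (a, b, c, d in a row along its y at 72 mm pitch; the knob may be beside a or beside d). Origin: centre of the bay's floor, 8 mm above the table; x across the row, y along it, z up. Inside 60 x 60 mm; dividers 5 mm thick, 14 mm high above the floor at its y sides, lips 4 mm high at its x sides.
- new_bay_d: bay d of the new rack (a, b, c, d in a row along its y at 72 mm pitch; the knob may be beside a or beside d). Origin: centre of the bay's floor, 8 mm above the table; x across the row, y along it, z up. Inside 60 x 60 mm; dividers 5 mm thick, 14 mm high above the floor at its y sides, lips 4 mm high at its x sides.

How it is judged:
On the way, in this order (a step that is already met when the one before it is completed fails the run):
1. the first container from the old rack's knob end stands in the farthest bay from the new rack's knob, and the rest still wait in the old rack (((horizontal distance between square_bottle_centre and new_knob between 0.244 and 0.284 m and x of square_bottle_centre in the frame of new_knob between -0.018 and 0.018 m and height (world z) of square_bottle_centre between 0.037 and 0.047 m and angle between square_bottle_centre's own z axis and vertical below 0.12 rad) or (distance of square_bottle_centre from where it was at the start of the episode below 0.025 m and horizontal distance between square_bottle_centre and old_knob above 0.084 m)) and ((horizontal distance between slim_bottle_centre and new_knob between 0.244 and 0.284 m and x of slim_bottle_centre in the frame of new_knob between -0.018 and 0.018 m and height (world z) of slim_bottle_centre between 0.0335 and 0.0435 m and angle between slim_bottle_centre's own z axis and vertical below 0.12 rad) or (distance of slim_bottle_centre from where it was at the start of the episode below 0.025 m and horizontal distance between slim_bottle_centre and old_knob above 0.084 m)) and ((horizontal distance between large_pot_centre and new_knob between 0.244 and 0.284 m and x of large_pot_centre in the frame of new_knob between -0.018 and 0.018 m and height (world z) of large_pot_centre between 0.024 and 0.034 m and angle between large_pot_centre's own z axis and vertical below 0.12 rad) or (distance of large_pot_centre from where it was at the start of the episode below 0.025 m and horizontal distance between large_pot_centre and old_knob above 0.084 m)) and ((horizontal distance between small_pot_centre and new_knob between 0.244 and 0.284 m and x of small_pot_centre in the frame of new_knob between -0.018 and 0.018 m and height (world z) of small_pot_centre between 0.02 and 0.03 m and angle between small_pot_centre's own z axis and vertical below 0.12 rad) or (distance of small_pot_centre from where it was at the start of the episode below 0.025 m and horizontal distance between small_pot_centre and old_knob above 0.084 m))), for 0.2 s.
2. the second container from the old rack's knob end stands in the second farthest bay from the new rack's knob, the ones before it still in theirs, and the rest still wait in the old rack (((horizontal distance between square_bottle_centre and new_knob between 0.172 and 0.284 m and x of square_bottle_centre in the frame of new_knob between -0.018 and 0.018 m and height (world z) of square_bottle_centre between 0.037 and 0.047 m and angle between square_bottle_centre's own z axis and vertical below 0.12 rad) or (distance of square_bottle_centre from where it was at the start of the episode below 0.025 m and horizontal distance between square_bottle_centre and old_knob above 0.156 m)) and ((horizontal distance between slim_bottle_centre and new_knob between 0.172 and 0.284 m and x of slim_bottle_centre in the frame of new_knob between -0.018 and 0.018 m and height (world z) of slim_bottle_centre between 0.0335 and 0.0435 m and angle between slim_bottle_centre's own z axis and vertical below 0.12 rad) or (distance of slim_bottle_centre from where it was at the start of the episode below 0.025 m and horizontal distance between slim_bottle_centre and old_knob above 0.156 m)) and ((horizontal distance between large_pot_centre and new_knob between 0.172 and 0.284 m and x of large_pot_centre in the frame of new_knob between -0.018 and 0.018 m and height (world z) of large_pot_centre between 0.024 and 0.034 m and angle between large_pot_centre's own z axis and vertical below 0.12 rad) or (distance of large_pot_centre from where it was at the start of the episode below 0.025 m and horizontal distance between large_pot_centre and old_knob above 0.156 m)) and ((horizontal distance between small_pot_centre and new_knob between 0.172 and 0.284 m and x of small_pot_centre in the frame of new_knob between -0.018 and 0.018 m and height (world z) of small_pot_centre between 0.02 and 0.03 m and angle between small_pot_centre's own z axis and vertical below 0.12 rad) or (distance of small_pot_centre from where it was at the start of the episode below 0.025 m and horizontal distance between small_pot_centre and old_knob above 0.156 m))), for 0.2 s.
3. the third container from the old rack's knob end stands in the third farthest bay from the new rack's knob, the ones before it still in theirs, and the rest still wait in the old rack (((horizontal distance between square_bottle_centre and new_knob between 0.1 and 0.284 m and x of square_bottle_centre in the frame of new_knob between -0.018 and 0.018 m and height (world z) of square_bottle_centre between 0.037 and 0.047 m and angle between square_bottle_centre's own z axis and vertical below 0.12 rad) or (distance of square_bottle_centre from where it was at the start of the episode below 0.025 m and horizontal distance between square_bottle_centre and old_knob above 0.228 m)) and ((horizontal distance between slim_bottle_centre and new_knob between 0.1 and 0.284 m and x of slim_bottle_centre in the frame of new_knob between -0.018 and 0.018 m and height (world z) of slim_bottle_centre between 0.0335 and 0.0435 m and angle between slim_bottle_centre's own z axis and vertical below 0.12 rad) or (distance of slim_bottle_centre from where it was at the start of the episode below 0.025 m and horizontal distance between slim_bottle_centre and old_knob above 0.228 m)) and ((horizontal distance between large_pot_centre and new_knob between 0.1 and 0.284 m and x of large_pot_centre in the frame of new_knob between -0.018 and 0.018 m and height (world z) of large_pot_centre between 0.024 and 0.034 m and angle between large_pot_centre's own z axis and vertical below 0.12 rad) or (distance of large_pot_centre from where it was at the start of the episode below 0.025 m and horizontal distance between large_pot_centre and old_knob above 0.228 m)) and ((horizontal distance between small_pot_centre and new_knob between 0.1 and 0.284 m and x of small_pot_centre in the frame of new_knob between -0.018 and 0.018 m and height (world z) of small_pot_centre between 0.02 and 0.03 m and angle between small_pot_centre's own z axis and vertical below 0.12 rad) or (distance of small_pot_centre from where it was at the start of the episode below 0.025 m and horizontal distance between small_pot_centre and old_knob above 0.228 m))), for 0.2 s.
At the end, for the whole second after the job is handed in: All four stand upright (0.12 rad) on the floors of the new rack's bays, one in each, centres within 18 mm of the row's centre line, 20 mm of the bay's along it and 5 mm in height, released and at rest, in the reverse of the old rack's order counted from the knobs (checked by the stages) (horizontal distance between square_bottle_centre and new_knob between 0.028 and 0.284 m and x of square_bottle_centre in the frame of new_knob between -0.018 and 0.018 m and height (world z) of square_bottle_centre between 0.037 and 0.047 m and angle between each of square_bottle_centre, slim_bottle_centre, large_pot_centre, small_pot_centre's own z axis and vertical below 0.12 rad and horizontal distance between slim_bottle_centre and new_knob between 0.028 and 0.284 m and x of slim_bottle_centre in the frame of new_knob between -0.018 and 0.018 m and height (world z) of slim_bottle_centre between 0.0335 and 0.0435 m and horizontal distance between large_pot_centre and new_knob between 0.028 and 0.284 m and x of large_pot_centre in the frame of new_knob between -0.018 and 0.018 m and height (world z) of large_pot_centre between 0.024 and 0.034 m and horizontal distance between small_pot_centre and new_knob between 0.028 and 0.284 m and x of small_pot_centre in the frame of new_knob between -0.018 and 0.018 m and height (world z) of small_pot_centre between 0.02 and 0.03 m and linear speed of each of square_bottle, slim_bottle, large_pot, small_pot below 0.02 m/s and contact force between each of square_bottle, slim_bottle, large_pot, small_pot and the fingers below 0.5 N); the robot touches nothing.
It fails at once if a container is knocked over (tilted more than 60 degrees) (angle between any of square_bottle_centre, slim_bottle_centre, large_pot_centre, small_pot_centre's own z axis and vertical above 1.05 rad).
It also fails if it takes over 102 s, if anything falls off the work surface, if the arm or the gripper's body presses on something with over 40 N, if the wrist force passes 120 N, or if a joint passes its speed limit or range.

## Working session

There is one attempt and no reset: what is moved stays moved. The work goes in short steps, Python scripts to look and compute and a shell command to move; the robot and the scene stay as the last step left them, time stands still between calls to the robot, and variables do not carry over. Pictures are saved under pics/ and viewed, about 12 in all and at most 16, crops included, and the job is handed in when it is done.

```bash
mkdir -p pics; ls; cat > h.py <<'E'
import numpy as np, cv2, json
from station import get_obs, cams, workorder
from scipy.spatial.transform import Rotation as Ro
def shot(n):
    c=cams.get_calibration(n); p,d=cams.camera(n); return p,d,c
def ray(c,u,v):
    K=np.array([[c['fx'],0,c['cx']],[0,c['fy'],c['cy']],[0,0,1]]);V=np.array(c['view'])
    q=cv2.undistortPoints(np.array([[[u,v]]],float),K,np.array(c['dist'],float))[0,0]
    R=V[:3,:3];return -R.T@V[:3,3], R.T@np.array([q[0],q[1],1.])
def onz(c,u,v,z):
    o,r=ray(c,u,v);return o+r*(z-o[2])/r[2]
def pose():
    s=get_obs();return np.array(s['ee_pos']),Ro.from_euler('xyz',s['eef_rot']),s
E
python3 - <<'E'
from h import *
p,R,s=pose();print(s,R.as_matrix().round(3))
for n in ('top','side','wrist'):
    im,d,c=shot(n);cv2.imwrite(f'pics/{n}0.png',im[:,:,::-1]);print(n,(-np.array(c['view'])[:3,:3].T@np.array(c['view'])[:3,3]).round(3))
E
```

```text
pics
{'time_s': 0.0, 'qpos': array([-1.40961564e+00,  3.00466994e-01,  1.52159776e+00, -2.75353214e-05,
        1.32069906e+00, -6.66086079e-02]), 'joint_vel': array([-7.78567428e-05,  1.37929754e-04, -3.18562560e-04,  2.29465126e-05,
        1.03163084e-03,  5.34033344e-04]), 'tau': array([-8.16627271e-04, -5.31809092e+01, -3.52740777e+01,  7.08568026e-02,
        2.44136655e-02, -9.26714347e-05]), 'ee_pos': array([ 0.12414953, -0.53555022,  0.22388152]), 'eef_rot': array([-1.57074499e+00,  1.17033435e-03, -1.34300017e+00]), 'force': array([0.23921659, 0.44392753, 0.09141323]), 'moment': array([-0.02560715,  0.02164244,  0.04067984]), 'grip_width': 0.0943102152205259} [[ 0.226 -0.     0.974]
 [-0.974  0.001  0.226]
 [-0.001 -1.     0.   ]]
top [ 0.418 -0.016  0.893]
side [0.269 0.623 0.631]
wrist [ 0.191 -0.521  0.384]
```

View pics/top0.png

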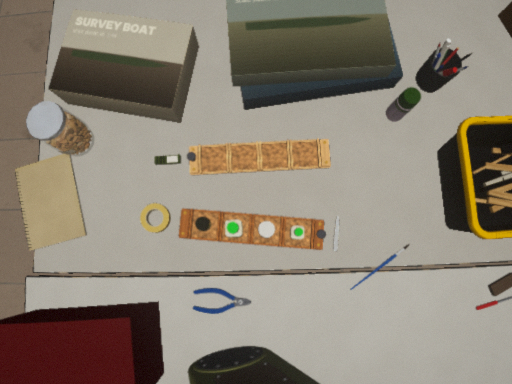

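View pics/side0.png

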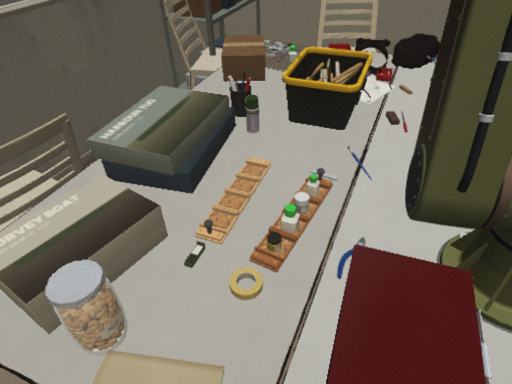

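The top view shows the empty rack's knob at (192,156). The old rack's knob is at (321,234), and going from it the order is slim bottle (298,232), large pot (267,229), square bottle (233,228), small pot (203,224). The side view agrees. Next I'll measure.

```bash
python3 - <<'E'
from h import *
im,d,c=shot('top')
hsv=cv2.cvtColor(im,cv2.COLOR_RGB2HSV);H,S,V=cv2.split(hsv)
def blob(m,u,v,r=16):
    k=np.zeros_like(m);k[v-r:v+r+1,u-r:u+r+1]=m[v-r:v+r+1,u-r:u+r+1]
    n,l,st,ce=cv2.connectedComponentsWithStats(k)
    i=1+np.argmax(st[1:,4]);return ce[i],st[i]
G=((H>45)&(H<75)&(S>120)).astype(np.uint8); D=(V<75).astype(np.uint8); W=((S<50)&(V>150)).astype(np.uint8)
P={}
for nm,m,u,v,z in [('slim',G,298,232,.069),('square',G,233,228,.076),('large',W,267,229,.050),('small',D,203,224,.042),('oldknob',D,321,234,.054),('newknob',D,192,156,.054)]:
    ce,st=blob(m,u,v,9 if 'knob' in nm else 16);P[nm]=onz(c,*ce,z);print(nm,ce.round(1),st,P[nm].round(4))
wood=((H>5)&(H<25)&(S>70)).astype(np.uint8)
wood=cv2.morphologyEx(wood,cv2.MORPH_CLOSE,np.ones((15,15)))
for nm,y0,y1,x0,x1 in [('new',130,185,175,340),('old',200,255,170,335)]:
    k=np.zeros_like(wood);k[y0:y1,x0:x1]=wood[y0:y1,x0:x1]
    cs,_=cv2.findContours(k,0,2);q=max(cs,key=cv2.contourArea)[:,0]
    pts=np.array([onz(c,*p,.011)[:2] for p in q]).astype(np.float32)
    r=cv2.minAreaRect(pts*1000);b=cv2.boxPoints(r);print(nm,np.round(r[0],1),np.round(r[1],1),r[2],b.round(0).tolist())
np.save('P.npy',P)
# depth heights
o,_=ray(c,0,0)
for nm,u,v in [('box',150,110),('box2',300,95),('sq',233,228),('floor',245,158),('table',245,190)]:
    oo,r=ray(c,u,v);print(nm,(oo+r*d[v,u]).round(3))
big=cv2.resize(im[125:260,150:350],None,fx=4,fy=4,interpolation=2);cv2.imwrite('pics/top1.png',big[:,:,::-1])
E
```

```text
slim [298.4 231.5] [295 228   8   8  49] [ 0.443  -0.1052  0.069 ]
square [232.2 227.2] [227 222  11  11  97] [0.4553 0.037  0.076 ]
large [266. 229.] [258 221  17  17 214] [ 0.4507 -0.036   0.05  ]
small [202.3 223.4] [196 217  14  14 145] [0.467  0.1061 0.042 ]
oldknob [319. 232.] [318 231   3   3   5] [ 0.441  -0.1523  0.054 ]
newknob [192.  157.3] [190 155   5   5  14] [0.6162 0.127  0.054 ]
new [625.5 -25.4] [ 73.5 335.2] 1.5196905136108398 [[584.0, 141.0], [593.0, -194.0], [667.0, -192.0], [658.0, 143.0]]
old [455.8  10.7] [359.5  71.4] 83.84539794921875 [[401.0, -164.0], [472.0, -172.0], [511.0, 186.0], [440.0, 193.0]]
box [0.727 0.222 0.068]
box2 [ 0.762 -0.125  0.044]
sq [0.454 0.035 0.077]
floor [0.621 0.008 0.011]
table [0.546 0.01  0.001]
```

View pics/top1.png

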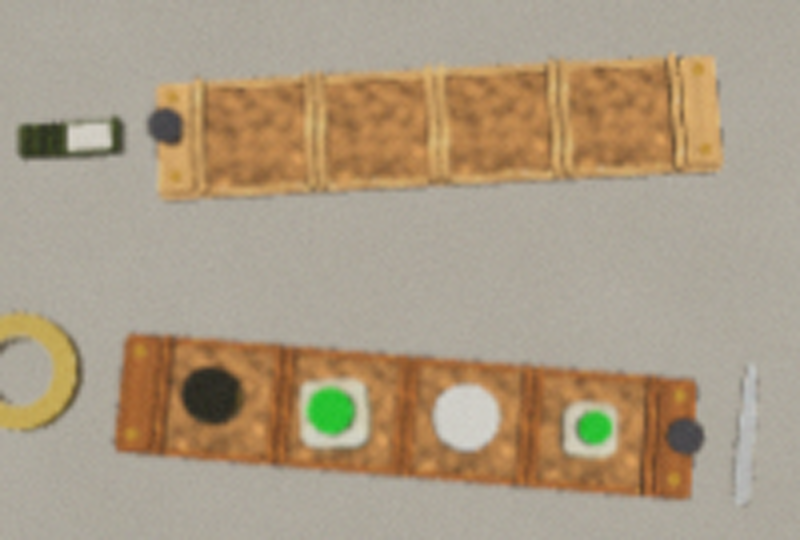

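The crop confirms this: new rack knob at crop (165,127), old rack knob at (685,436), with slim, large, square and small in sequence from it. I'll go above the slim bottle with the jaws across the row.

```bash
python3 -m handwheel '[{"fingers":1,"x":-0.347,"y":0.02,"z":0.408,"spin":-70.7},{"fingers":1,"x":-0.347,"y":0.02,"z":0.408,"spin":-70.7},{"fingers":1,"x":-0.347,"y":0.02,"z":0.408,"spin":-70.7},{"fingers":1,"x":-0.347,"y":0.02,"z":0.408,"spin":-70.7},{"fingers":1,"x":-0.347,"y":0.02,"z":0.408,"spin":-70.7},{"fingers":1,"x":-0.347,"y":0.02,"z":0.408,"spin":-70.7},{"fingers":1,"x":-0.347,"y":0.02,"z":0.408,"spin":-70.7},{"fingers":1,"x":-0.347,"y":0.02,"z":0.408,"spin":-70.7},{"fingers":1,"x":-0.347,"y":0.02,"z":0.408,"spin":-70.7},{"fingers":1,"x":-0.347,"y":0.02,"z":0.408,"spin":-70.7}]' 20
python3 - <<'E'
from h import *
p,R,s=pose();print(p.round(4),R.as_matrix().round(3),s['qpos'].round(2),s['time_s'])
im,d,c=shot('wrist');cv2.imwrite('pics/w1.png',im[:,:,::-1]);print(np.array(c['view']).round(3))
E
```

```text
time_s: 1.2
ee_pos: [0.4227, -0.1325, 0.2059]
eef_rot: [-1.571, -0.0, -0.108]
force: [0.0, -1.4, -0.1]
grip_width: 0.0941
[ 0.4227 -0.1325  0.2059] [[ 0.994  0.     0.107]
 [-0.107 -0.     0.994]
 [ 0.    -1.    -0.   ]] [-0.39  0.08  1.83 -0.    1.23 -0.28] 1.2
[[ 0.994 -0.107  0.    -0.435]
 [-0.104 -0.967  0.234 -0.104]
 [-0.025 -0.233 -0.972  0.351]
 [ 0.     0.     0.     1.   ]]
```

View pics/w1.png

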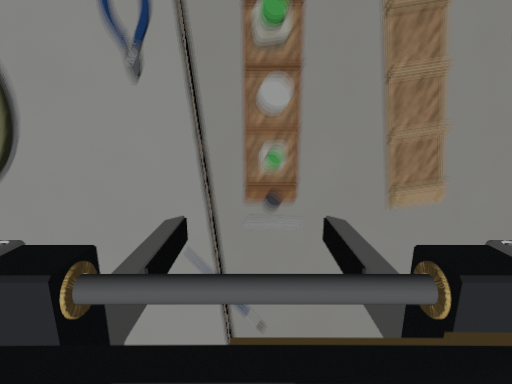

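The wrist view shows the old rack in line with the jaws: knob at (272,200), slim cap at (272,158), large pot at (274,94). It's blurred because the arm was still moving, so I'll measure again now it has settled.

```bash
cat >> h.py <<'E'
def blob(m,box):
    x0,x1,y0,y1=box;k=np.zeros_like(m,np.uint8);k[y0:y1,x0:x1]=m[y0:y1,x0:x1]
    n,l,st,ce=cv2.connectedComponentsWithStats(k)
    i=1+np.argmax(st[1:,4]);return ce[i],st[i]
def toolshift(w): # world vec -> tool axes
    return (pose()[1].inv().apply(w)).round(4)
E
python3 - <<'E'
from h import *
for i in range(4): cams.camera('top')
p,R,s=pose();print(p.round(4),s['time_s'],R.as_matrix().round(3).tolist())
im,d,c=shot('wrist')
H,S,V=cv2.split(cv2.cvtColor(im,cv2.COLOR_RGB2HSV))
G=((H>45)&(H<75)&(S>120)); D=(V<75); W=((S<50)&(V>150))
cv2.imwrite('pics/w2.png',cv2.resize(im[:240,200:500],None,fx=2.5,fy=2.5)[:,:,::-1])
for nm,m,b,z in [('slim',G,(230,310,130,230),.069),('square',G,(230,310,0,90),.076),('oldknob',D,(240,310,195,260),.054)]:
    ce,st=blob(m,b);print(nm,ce.round(1),st,onz(c,*ce,z).round(4))
E
```

```text
[ 0.4216 -0.1347  0.2057] 1.45 [[0.994, -0.0, 0.108], [-0.108, -0.0, 0.994], [-0.0, -1.0, -0.0]]
slim [271.8 161.2] [264 153  16  17 204] [ 0.4443 -0.1042  0.069 ]
square [270.9  14.5] [259   0  25  32 692] [0.4559 0.033  0.076 ]
oldknob [270.5 202.9] [262 195  18  17 230] [ 0.4389 -0.1547  0.054 ]
```

View pics/w2.png

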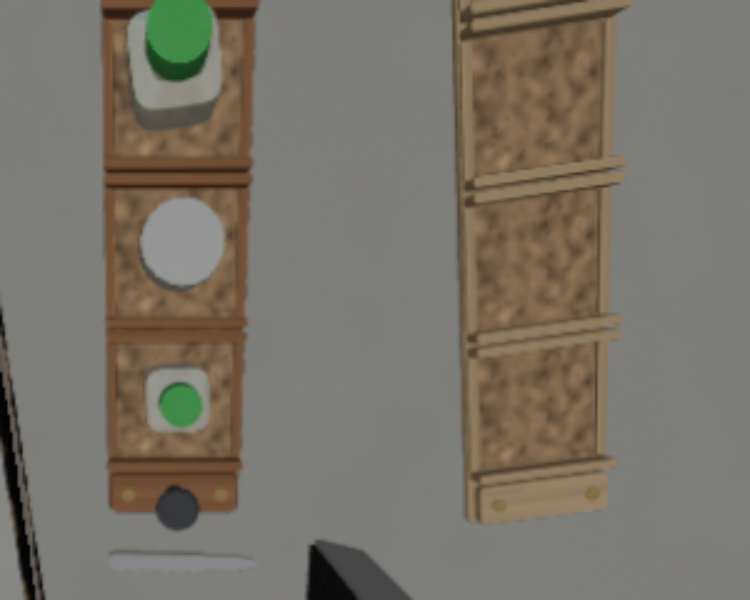

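```bash
python3 - <<'E'
from h import *
c=cams.get_calibration('wrist')
for u,v in [(467,520),(607,507),(455,0),(613,0),(463,150),(604,290)]:
    print((u,v),onz(c,200+u/2.5,v/2.5,.012).round(4))
E
python3 -m handwheel '[{"fingers":1,"x":0.019,"y":0.02,"z":0.032,"spin":0},{"fingers":1,"x":0.019,"y":0.06,"z":0.032,"spin":0},{"fingers":1,"x":0.019,"y":0.10,"z":0.032,"spin":0},{"fingers":1,"x":0.019,"y":0.14,"z":0.032,"spin":0},{"fingers":1,"x":0.019,"y":0.168,"z":0.032,"spin":0},{"fingers":1,"x":0.019,"y":0.168,"z":0.032,"spin":0},{"fingers":1,"x":0.019,"y":0.168,"z":0.032,"spin":0},{"fingers":-1,"x":0.019,"y":0.168,"z":0.032,"spin":0},{"fingers":-1,"x":0.019,"y":0.168,"z":0.032,"spin":0},{"fingers":-1,"x":0.019,"y":0.168,"z":0.032,"spin":0}]' 15
```

```text
(467, 520) [ 0.5938 -0.191   0.012 ]
(607, 507) [ 0.6674 -0.1918  0.012 ]
(455, 0) [0.5873 0.055  0.012 ]
(613, 0) [0.6575 0.0469 0.012 ]
(463, 150) [ 0.5912 -0.0077  0.012 ]
(604, 290) [ 0.6603 -0.0794  0.012 ]
time_s: 2.5
ee_pos: [0.4447, -0.105, 0.0388]
eef_rot: [-1.571, -0.002, -0.109]
force: [-0.3, -0.1, 0.6]
grip_width: 0.0735
```

```bash
python3 -m handwheel '[{"fingers":-1,"x":0,"y":0,"z":0,"spin":0},{"fingers":-1,"x":0,"y":0,"z":0,"spin":0},{"fingers":-1,"x":0,"y":0,"z":0,"spin":0},{"fingers":-1,"x":0,"y":0,"z":0,"spin":0},{"fingers":-1,"x":0,"y":0,"z":0,"spin":0},{"fingers":-1,"x":0,"y":0,"z":0,"spin":0},{"fingers":-1,"x":0,"y":0,"z":0,"spin":0},{"fingers":-1,"x":0,"y":-0.005,"z":0,"spin":0},{"fingers":-1,"x":0,"y":-0.025,"z":0,"spin":0},{"fingers":-1,"x":0,"y":-0.055,"z":0,"spin":0}]' 15
```

```text
time_s: 3.5
ee_pos: [0.4435, -0.1045, 0.0927]
eef_rot: [-1.57, 0.003, -0.109]
force: [0.6, 0.3, 0.5]
grip_width: 0.0293
```

```bash
python3 -m handwheel '[{"fingers":-1,"x":0.01,"y":-0.02,"z":0,"spin":0},{"fingers":-1,"x":0.04,"y":-0.03,"z":-0.002,"spin":-2},{"fingers":-1,"x":0.08,"y":-0.03,"z":-0.004,"spin":-4},{"fingers":-1,"x":0.12,"y":-0.03,"z":-0.006,"spin":-6},{"fingers":-1,"x":0.155,"y":-0.03,"z":-0.008,"spin":-7.7},{"fingers":-1,"x":0.178,"y":-0.03,"z":-0.008,"spin":-7.7},{"fingers":-1,"x":0.187,"y":-0.02,"z":-0.008,"spin":-7.7},{"fingers":-1,"x":0.187,"y":0,"z":-0.008,"spin":-7.7},{"fingers":-1,"x":0.187,"y":0.015,"z":-0.008,"spin":-7.7},{"fingers":-1,"x":0.187,"y":0.015,"z":-0.008,"spin":-7.7}]' 15
python3 - <<'E'
from h import *
p,R,s=pose();print(p.round(4),R.as_euler('xyz').round(3))
im,d,c=shot('wrist');cv2.imwrite('pics/w3.png',im[:,:,::-1])
E
```

```text
time_s: 4.5
ee_pos: [0.6276, -0.1327, 0.0752]
eef_rot: [-1.57, 0.004, 0.025]
force: [-0.0, -0.3, -0.2]
grip_width: 0.0295
[ 0.6276 -0.1327  0.0752] [-1.57   0.004  0.025]
```

View pics/w3.png

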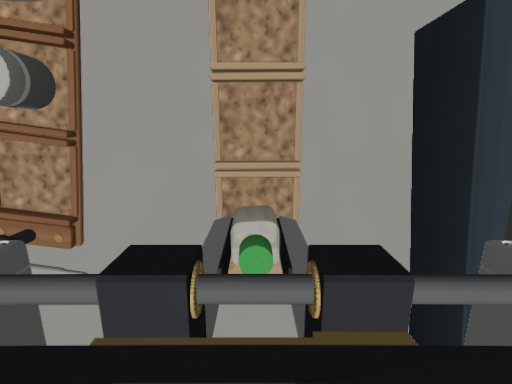

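The bottle is held and centred over the row (cap at (256,255), row edges at about u=215 and 301). Before lowering I'll check the box on the right (edge at u≈413) and the divider position.

```bash
python3 - <<'E'
from h import *
im,d,c=shot('wrist')
for u,v in [(416,60),(416,150),(425,150),(460,150),(416,220),(470,220),(490,60)]:
    o,r=ray(c,u,v);print((u,v),(o+r*d[v,u]).round(3))
print('divider',onz(c,257,164,.022).round(4),onz(c,257,174,.022).round(4),'lips',onz(c,217,190,.012).round(4),onz(c,299,190,.012).round(4))
E
```

```text
(416, 60) [ 0.749 -0.012  0.008]
(416, 150) [ 0.758 -0.08   0.012]
(425, 150) [ 0.757 -0.078  0.026]
(460, 150) [ 0.757 -0.076  0.06 ]
(416, 220) [ 0.766 -0.138  0.014]
(470, 220) [ 0.766 -0.119  0.069]
(490, 60) [ 0.756 -0.026  0.071]
divider [ 0.6299 -0.0928  0.022 ] [ 0.6301 -0.1007  0.022 ] lips [ 0.597  -0.1167  0.012 ] [ 0.6657 -0.115   0.012 ]
```

```bash
python3 -m handwheel '[{"fingers":-1,"x":0.002,"y":0.015,"z":0,"spin":0},{"fingers":-1,"x":0.002,"y":0.030,"z":0,"spin":0},{"fingers":-1,"x":0.002,"y":0.036,"z":0,"spin":0},{"fingers":-1,"x":0.002,"y":0.036,"z":0,"spin":0},{"fingers":0,"x":0.002,"y":0.036,"z":0,"spin":0},{"fingers":0.6,"x":0.002,"y":0.036,"z":0,"spin":0},{"fingers":1,"x":0.002,"y":0.036,"z":0,"spin":0},{"fingers":1,"x":0.002,"y":0.036,"z":0,"spin":0},{"fingers":1,"x":0.002,"y":0.026,"z":0,"spin":0},{"fingers":1,"x":0.002,"y":0,"z":0,"spin":0}]' 15
```

```text
time_s: 5.6
ee_pos: [0.6303, -0.1327, 0.0768]
eef_rot: [-1.57, 0.003, 0.025]
force: [-0.2, -0.1, 0.5]
grip_width: 0.0739
```

```bash
python3 -m handwheel '[{"fingers":1,"x":0,"y":-0.045,"z":0,"spin":0},{"fingers":1,"x":-0.02,"y":-0.085,"z":0.01,"spin":0},{"fingers":1,"x":-0.06,"y":-0.095,"z":0.03,"spin":3},{"fingers":1,"x":-0.10,"y":-0.095,"z":0.055,"spin":6},{"fingers":1,"x":-0.14,"y":-0.095,"z":0.08,"spin":7.7},{"fingers":1,"x":-0.165,"y":-0.095,"z":0.095,"spin":7.7},{"fingers":1,"x":-0.1775,"y":-0.095,"z":0.101,"spin":7.7},{"fingers":1,"x":-0.1775,"y":-0.095,"z":0.101,"spin":7.7},{"fingers":1,"x":-0.1775,"y":-0.095,"z":0.101,"spin":7.7},{"fingers":1,"x":-0.1775,"y":-0.095,"z":0.101,"spin":7.7}]' 15
python3 - <<'E'
from h import *
p,R,s=pose();print(p.round(4),R.as_euler('xyz').round(3))
im,d,c=shot('wrist')
H,S,V=cv2.split(cv2.cvtColor(im,cv2.COLOR_RGB2HSV))
cv2.imwrite('pics/w4.png',im[:,:,::-1])
it,dt,ct=shot('top');big=cv2.resize(it[125:260,150:350],None,fx=4,fy=4,interpolation=2);cv2.imwrite('pics/top2.png',big[:,:,::-1])
W=((S<50)&(V>125)); G=((H>45)&(H<75)&(S>120))
for nm,m,b,z in [('large',W,(200,320,130,260),.050),('square',G,(200,320,0,140),.076)]:
    ce,st=blob(m,b);q=onz(c,*ce,z);print(nm,ce.round(1),st,q.round(4),toolshift(q-p))
E
```

```text
time_s: 6.6
ee_pos: [0.452, -0.0369, 0.173]
eef_rot: [-1.571, -0.0, -0.109]
force: [-0.0, 0.2, 0.1]
grip_width: 0.0938
[ 0.452  -0.0369  0.173 ] [-1.571 -0.    -0.109]
large [301.3 195.4] [ 282  130   38  130 4717] [ 0.5018 -0.0443  0.05  ] [ 0.0504  0.123  -0.0019]
square [250.4 119.7] [238 107  26  27 551] [0.4572 0.0378 0.076 ] [-0.003   0.097   0.0748]
```

View pics/w4.png

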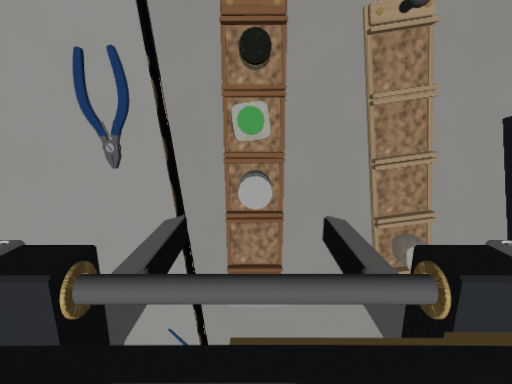

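View pics/top2.png

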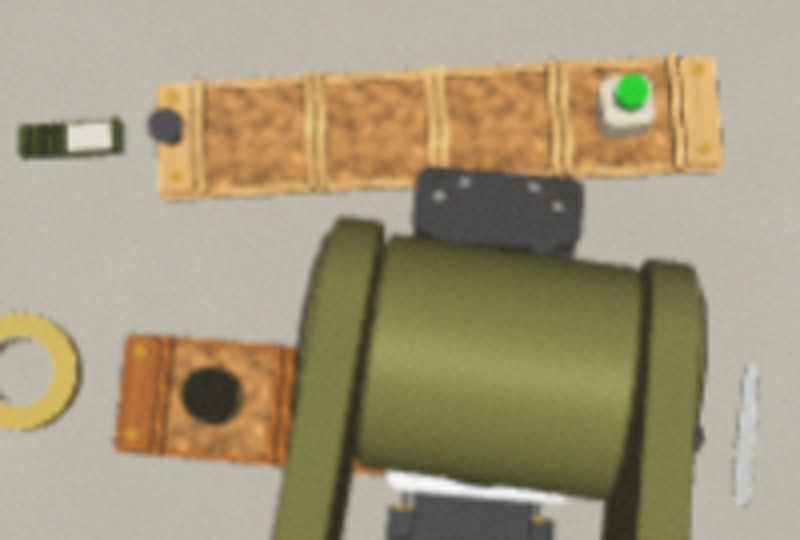

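The slim bottle stands in the far bay (top crop (627,98)). The wrist view shows the large pot lid at (255,193), the square cap at (250,120) and the small pot at (255,46).

```bash
python3 - <<'E'
from h import *
p,R,s=pose();c=cams.get_calibration('wrist')
for nm,u,v,z in [('large',255,193,.05),('square',250.4,119.7,.076),('small',255,46,.042)]:
    q=onz(c,u,v,z);print(nm,q.round(4),toolshift(q-p))
E
```

```text
large [ 0.4529 -0.0362  0.05  ] [0.0011 0.1227 0.0008]
square [0.4569 0.0378 0.076 ] [-0.0031  0.0967  0.0748]
small [0.4685 0.1062 0.042 ] [0.0011 0.1307 0.1441]
```

```bash
python3 -m handwheel '[{"fingers":1,"x":0.001,"y":0.04,"z":0.001,"spin":0},{"fingers":1,"x":0.001,"y":0.08,"z":0.001,"spin":0},{"fingers":1,"x":0.001,"y":0.115,"z":0.001,"spin":0},{"fingers":1,"x":0.001,"y":0.135,"z":0.001,"spin":0},{"fingers":1,"x":0.001,"y":0.135,"z":0.001,"spin":0},{"fingers":-1,"x":0.001,"y":0.135,"z":0.001,"spin":0},{"fingers":-1,"x":0.001,"y":0.135,"z":0.001,"spin":0},{"fingers":-1,"x":0.001,"y":0.135,"z":0.001,"spin":0},{"fingers":-1,"x":0.001,"y":0.135,"z":0.001,"spin":0},{"fingers":-1,"x":0.001,"y":0.135,"z":0.001,"spin":0}]' 15
python3 -m handwheel '[{"fingers":-1,"x":0,"y":0,"z":0,"spin":0},{"fingers":-1,"x":0,"y":0,"z":0,"spin":0},{"fingers":-1,"x":0,"y":0,"z":0,"spin":0},{"fingers":-1,"x":0,"y":0,"z":0,"spin":0},{"fingers":-1,"x":0,"y":0,"z":0,"spin":0},{"fingers":-1,"x":0,"y":0,"z":0,"spin":0},{"fingers":-1,"x":0,"y":-0.005,"z":0,"spin":0},{"fingers":-1,"x":0,"y":-0.025,"z":0,"spin":0},{"fingers":-1,"x":0,"y":-0.055,"z":0,"spin":0},{"fingers":-1,"x":0,"y":-0.09,"z":0,"spin":0}]' 15
```

```text
time_s: 7.7
ee_pos: [0.4526, -0.0357, 0.0383]
eef_rot: [-1.571, -0.001, -0.109]
force: [-0.6, 0.7, 0.7]
grip_width: 0.0572
time_s: 8.7
ee_pos: [0.4518, -0.0356, 0.1285]
eef_rot: [-1.571, 0.002, -0.109]
force: [0.9, -1.1, -0.5]
grip_width: 0.0378
```

```bash
python3 -m handwheel '[{"fingers":-1,"x":0.02,"y":0,"z":0,"spin":0},{"fingers":-1,"x":0.055,"y":0,"z":-0.002,"spin":-2},{"fingers":-1,"x":0.095,"y":0,"z":-0.004,"spin":-4},{"fingers":-1,"x":0.135,"y":0,"z":-0.006,"spin":-6},{"fingers":-1,"x":0.165,"y":0,"z":-0.006,"spin":-7.7},{"fingers":-1,"x":0.177,"y":0,"z":-0.006,"spin":-7.7},{"fingers":-1,"x":0.177,"y":0.02,"z":-0.006,"spin":-7.7},{"fingers":-1,"x":0.177,"y":0.045,"z":-0.006,"spin":-7.7},{"fingers":-1,"x":0.177,"y":0.06,"z":-0.006,"spin":-7.7},{"fingers":-1,"x":0.177,"y":0.06,"z":-0.006,"spin":-7.7}]' 15
```

```text
time_s: 9.7
ee_pos: [0.6266, -0.0607, 0.0658]
eef_rot: [-1.57, 0.004, 0.025]
force: [-0.5, 0.1, 0.3]
grip_width: 0.0374
```

```bash
python3 -m handwheel '[{"fingers":-1,"x":0.001,"y":0.012,"z":0,"spin":0},{"fingers":-1,"x":0.001,"y":0.022,"z":0,"spin":0},{"fingers":-1,"x":0.001,"y":0.028,"z":0,"spin":0},{"fingers":-1,"x":0.001,"y":0.028,"z":0,"spin":0},{"fingers":0,"x":0.001,"y":0.028,"z":0,"spin":0},{"fingers":0.6,"x":0.001,"y":0.028,"z":0,"spin":0},{"fingers":1,"x":0.001,"y":0.028,"z":0,"spin":0},{"fingers":1,"x":0.001,"y":0.028,"z":0,"spin":0},{"fingers":1,"x":0.001,"y":0.018,"z":0,"spin":0},{"fingers":1,"x":0.001,"y":-0.01,"z":0,"spin":0}]' 15
```

```text
time_s: 10.7
ee_pos: [0.6275, -0.0607, 0.0766]
eef_rot: [-1.57, 0.004, 0.025]
force: [-0.2, 0.3, 0.5]
grip_width: 0.0819
```

```bash
python3 -m handwheel '[{"fingers":1,"x":0,"y":-0.045,"z":0,"spin":0},{"fingers":1,"x":-0.02,"y":-0.085,"z":0.01,"spin":0},{"fingers":1,"x":-0.06,"y":-0.095,"z":0.03,"spin":3},{"fingers":1,"x":-0.10,"y":-0.095,"z":0.055,"spin":6},{"fingers":1,"x":-0.135,"y":-0.095,"z":0.08,"spin":7.7},{"fingers":1,"x":-0.16,"y":-0.095,"z":0.096,"spin":7.7},{"fingers":1,"x":-0.169,"y":-0.095,"z":0.1025,"spin":7.7},{"fingers":1,"x":-0.169,"y":-0.095,"z":0.1025,"spin":7.7},{"fingers":1,"x":-0.169,"y":-0.095,"z":0.1025,"spin":7.7},{"fingers":1,"x":-0.169,"y":-0.095,"z":0.1025,"spin":7.7}]' 15
python3 - <<'E'
from h import *
p,R,s=pose();print(p.round(4),R.as_euler('xyz').round(3))
im,d,c=shot('wrist')
H,S,V=cv2.split(cv2.cvtColor(im,cv2.COLOR_RGB2HSV))
cv2.imwrite('pics/w5.png',im[:,:,::-1])
G=((H>45)&(H<75)&(S>120))
ce,st=blob(G,(200,320,100,260));q=onz(c,*ce,.076);print(ce.round(1),st,q.round(4),toolshift(q-p))
print('knob',onz(c,0,0,0).round(2))
E
```

```text
time_s: 11.7
ee_pos: [0.458, 0.0368, 0.1728]
eef_rot: [-1.571, -0.0, -0.11]
force: [0.9, -0.4, -0.8]
grip_width: 0.094
[0.458  0.0368 0.1728] [-1.571 -0.    -0.11 ]
[252.8 196.2] [241 183  24  27 525] [0.4574 0.0406 0.076 ] [-0.001   0.0968  0.0038]
knob [0.21 0.26 0.  ]
```

View pics/w5.png

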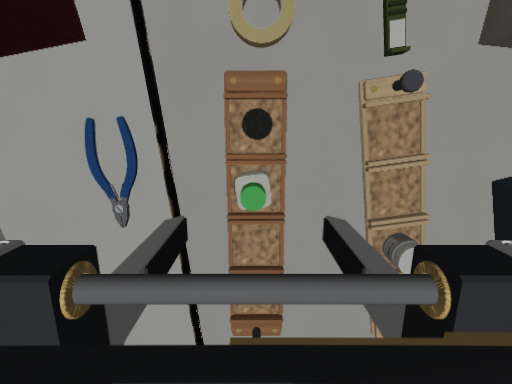

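The large pot stands in its bay (402,248). The square bottle is below the jaws at (253,196), and the new knob is at (411,81).

```bash
python3 - <<'E'
from h import *
c=cams.get_calibration('wrist');print('knob',onz(c,411,81,.054).round(4),'boardend',onz(c,362,82,.012).round(4),onz(c,426,73,.012).round(4))
E
python3 -m handwheel '[{"fingers":1,"x":-0.001,"y":0.04,"z":0.002,"spin":0},{"fingers":1,"x":-0.001,"y":0.08,"z":0.002,"spin":0},{"fingers":1,"x":-0.001,"y":0.115,"z":0.002,"spin":0},{"fingers":1,"x":-0.001,"y":0.134,"z":0.002,"spin":0},{"fingers":1,"x":-0.001,"y":0.134,"z":0.002,"spin":0},{"fingers":-1,"x":-0.001,"y":0.134,"z":0.002,"spin":0},{"fingers":-1,"x":-0.001,"y":0.134,"z":0.002,"spin":0},{"fingers":-1,"x":-0.001,"y":0.134,"z":0.002,"spin":0},{"fingers":-1,"x":-0.001,"y":0.134,"z":0.002,"spin":0},{"fingers":-1,"x":-0.001,"y":0.134,"z":0.002,"spin":0}]' 20
python3 -m handwheel '[{"fingers":-1,"x":0,"y":0,"z":0,"spin":0},{"fingers":-1,"x":0,"y":0,"z":0,"spin":0},{"fingers":-1,"x":0,"y":0,"z":0,"spin":0},{"fingers":-1,"x":0,"y":0,"z":0,"spin":0},{"fingers":-1,"x":0,"y":0,"z":0,"spin":0},{"fingers":-1,"x":0,"y":0,"z":0,"spin":0},{"fingers":-1,"x":0,"y":-0.005,"z":0,"spin":0},{"fingers":-1,"x":0,"y":-0.025,"z":0,"spin":0},{"fingers":-1,"x":0,"y":-0.055,"z":0,"spin":0},{"fingers":-1,"x":0,"y":-0.09,"z":0,"spin":0}]' 20
```

```text
knob [0.6175 0.1304 0.054 ] boardend [0.5876 0.1394 0.012 ] [0.6562 0.1407 0.012 ]
time_s: 12.75
ee_pos: [0.4565, 0.0394, 0.0392]
eef_rot: [-1.571, -0.001, -0.109]
force: [-0.6, 0.7, 0.6]
grip_width: 0.0577
time_s: 13.75
ee_pos: [0.4557, 0.0394, 0.1295]
eef_rot: [-1.571, 0.002, -0.109]
force: [0.1, -0.0, -0.8]
grip_width: 0.0382
```

```bash
python3 -m handwheel '[{"fingers":-1,"x":0.02,"y":0,"z":0,"spin":0},{"fingers":-1,"x":0.055,"y":0,"z":-0.003,"spin":-2},{"fingers":-1,"x":0.095,"y":0,"z":-0.006,"spin":-4},{"fingers":-1,"x":0.13,"y":0,"z":-0.009,"spin":-6},{"fingers":-1,"x":0.16,"y":0,"z":-0.0105,"spin":-7.7},{"fingers":-1,"x":0.17,"y":0,"z":-0.0105,"spin":-7.7},{"fingers":-1,"x":0.17,"y":0.02,"z":-0.0105,"spin":-7.7},{"fingers":-1,"x":0.17,"y":0.045,"z":-0.0105,"spin":-7.7},{"fingers":-1,"x":0.17,"y":0.06,"z":-0.0105,"spin":-7.7},{"fingers":-1,"x":0.17,"y":0.06,"z":-0.0105,"spin":-7.7}]' 20
python3 -m handwheel '[{"fingers":-1,"x":0,"y":0.012,"z":0,"spin":0},{"fingers":-1,"x":0,"y":0.022,"z":0,"spin":0},{"fingers":-1,"x":0,"y":0.028,"z":0,"spin":0},{"fingers":-1,"x":0,"y":0.028,"z":0,"spin":0},{"fingers":0,"x":0,"y":0.028,"z":0,"spin":0},{"fingers":0.6,"x":0,"y":0.028,"z":0,"spin":0},{"fingers":1,"x":0,"y":0.028,"z":0,"spin":0},{"fingers":1,"x":0,"y":0.028,"z":0,"spin":0},{"fingers":1,"x":0,"y":0.018,"z":0,"spin":0},{"fingers":1,"x":0,"y":-0.01,"z":0,"spin":0}]' 20
```

```text
time_s: 14.75
ee_pos: [0.6231, 0.0105, 0.0668]
eef_rot: [-1.571, 0.004, 0.025]
force: [1.0, 0.5, -0.7]
grip_width: 0.0386
time_s: 15.75
ee_pos: [0.6231, 0.0105, 0.0777]
eef_rot: [-1.571, 0.004, 0.025]
force: [-0.3, -0.2, 0.5]
grip_width: 0.0828
```

```bash
python3 -m handwheel '[{"fingers":1,"x":0,"y":-0.045,"z":0,"spin":0},{"fingers":1,"x":-0.02,"y":-0.085,"z":0.01,"spin":0},{"fingers":1,"x":-0.06,"y":-0.095,"z":0.03,"spin":3},{"fingers":1,"x":-0.09,"y":-0.095,"z":0.055,"spin":6},{"fingers":1,"x":-0.12,"y":-0.095,"z":0.08,"spin":7.7},{"fingers":1,"x":-0.145,"y":-0.095,"z":0.094,"spin":7.7},{"fingers":1,"x":-0.153,"y":-0.095,"z":0.0995,"spin":7.7},{"fingers":1,"x":-0.153,"y":-0.095,"z":0.0995,"spin":7.7},{"fingers":1,"x":-0.153,"y":-0.095,"z":0.0995,"spin":7.7},{"fingers":1,"x":-0.153,"y":-0.095,"z":0.0995,"spin":7.7}]' 15
python3 - <<'E'
from h import *
p,R,s=pose();print(p.round(4),R.as_euler('xyz').round(3))
im,d,c=shot('wrist')
H,S,V=cv2.split(cv2.cvtColor(im,cv2.COLOR_RGB2HSV))
cv2.imwrite('pics/w6.png',im[:,:,::-1])
ce,st=blob(V<60,(220,290,160,225));q=onz(c,*ce,.042);print(ce.round(1),st,q.round(4),toolshift(q-p))
E
```

```text
time_s: 16.75
ee_pos: [0.4696, 0.1055, 0.1738]
eef_rot: [-1.571, -0.0, -0.11]
force: [0.9, -0.4, 0.0]
grip_width: 0.0941
[0.4696 0.1055 0.1738] [-1.571 -0.    -0.11 ]
[253.  188.3] [239 173  29  30 652] [0.469  0.1095 0.042 ] [-0.001   0.1318  0.0039]
```

View pics/w6.png

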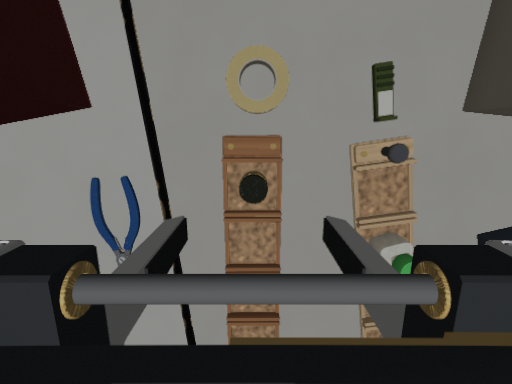

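The square bottle stands in the third bay (398,250), and the small pot is below the jaws at (253,188).

```bash
python3 -m handwheel '[{"fingers":1,"x":-0.001,"y":0.04,"z":0.002,"spin":0},{"fingers":1,"x":-0.001,"y":0.08,"z":0.002,"spin":0},{"fingers":1,"x":-0.001,"y":0.12,"z":0.002,"spin":0},{"fingers":1,"x":-0.001,"y":0.138,"z":0.002,"spin":0},{"fingers":1,"x":-0.001,"y":0.138,"z":0.002,"spin":0},{"fingers":-1,"x":-0.001,"y":0.138,"z":0.002,"spin":0},{"fingers":-1,"x":-0.001,"y":0.138,"z":0.002,"spin":0},{"fingers":-1,"x":-0.001,"y":0.138,"z":0.002,"spin":0},{"fingers":-1,"x":-0.001,"y":0.138,"z":0.002,"spin":0},{"fingers":-1,"x":-0.001,"y":0.138,"z":0.002,"spin":0}]' 15
python3 -m handwheel '[{"fingers":-1,"x":0,"y":0,"z":0,"spin":0},{"fingers":-1,"x":0,"y":0,"z":0,"spin":0},{"fingers":-1,"x":0,"y":0,"z":0,"spin":0},{"fingers":-1,"x":0,"y":0,"z":0,"spin":0},{"fingers":-1,"x":0,"y":0,"z":0,"spin":0},{"fingers":-1,"x":0,"y":0,"z":0,"spin":0},{"fingers":-1,"x":0,"y":-0.005,"z":0,"spin":0},{"fingers":-1,"x":0,"y":-0.025,"z":0,"spin":0},{"fingers":-1,"x":0,"y":-0.055,"z":0,"spin":0},{"fingers":-1,"x":0,"y":-0.09,"z":0,"spin":0}]' 15
```

```text
time_s: 17.8
ee_pos: [0.4682, 0.1082, 0.0363]
eef_rot: [-1.571, -0.001, -0.109]
force: [-0.7, 0.1, -0.4]
grip_width: 0.0575
time_s: 18.8
ee_pos: [0.4674, 0.1081, 0.1265]
eef_rot: [-1.571, 0.002, -0.109]
force: [-0.1, 0.6, 0.2]
grip_width: 0.0327
```

```bash
python3 - <<'E'
from h import *
im,d,c=shot('top')
pts=[]
for v in range(20,130,3):
    for u in range(150,240,3):
        if d[v,u]>0:
            o,r=ray(c,u,v);pts.append(o+r*d[v,u])
P=np.array(pts);B=P[(P[:,2]>.03)&(P[:,1]>-.0)]
k=B[(B[:,1]<.16)];print('near', k[np.argsort(k[:,0])[:8]].round(3).tolist())
print('box min x pts',B[np.argsort(B[:,0])[:6]].round(3).tolist(),'max z',B[:,2].max())
E
```

```text
near [[0.736, 0.159, 0.036], [0.738, 0.159, 0.069], [0.741, 0.16, 0.101], [0.743, 0.159, 0.038], [0.743, 0.158, 0.076], [0.747, 0.157, 0.046], [0.748, 0.157, 0.081], [0.752, 0.156, 0.054]]
box min x pts [[0.717, 0.166, 0.07], [0.718, 0.171, 0.047], [0.718, 0.169, 0.087], [0.719, 0.164, 0.044], [0.719, 0.176, 0.086], [0.719, 0.174, 0.065]] max z 0.13466932280592925
```

```bash
python3 -m handwheel '[{"fingers":-1,"x":0.02,"y":0,"z":0,"spin":0},{"fingers":-1,"x":0.055,"y":0,"z":-0.003,"spin":-2},{"fingers":-1,"x":0.09,"y":0,"z":-0.006,"spin":-4},{"fingers":-1,"x":0.12,"y":0,"z":-0.009,"spin":-6},{"fingers":-1,"x":0.147,"y":0,"z":-0.009,"spin":-7.7},{"fingers":-1,"x":0.156,"y":0,"z":-0.009,"spin":-7.7},{"fingers":-1,"x":0.156,"y":0.02,"z":-0.009,"spin":-7.7},{"fingers":-1,"x":0.156,"y":0.045,"z":-0.009,"spin":-7.7},{"fingers":-1,"x":0.156,"y":0.06,"z":-0.009,"spin":-7.7},{"fingers":-1,"x":0.156,"y":0.06,"z":-0.009,"spin":-7.7}]' 15
python3 -m handwheel '[{"fingers":-1,"x":0,"y":0.012,"z":0,"spin":0},{"fingers":-1,"x":0,"y":0.022,"z":0,"spin":0},{"fingers":-1,"x":0,"y":0.028,"z":0,"spin":0},{"fingers":-1,"x":0,"y":0.028,"z":0,"spin":0},{"fingers":0,"x":0,"y":0.028,"z":0,"spin":0},{"fingers":0.6,"x":0,"y":0.028,"z":0,"spin":0},{"fingers":1,"x":0,"y":0.028,"z":0,"spin":0},{"fingers":1,"x":0,"y":0.028,"z":0,"spin":0},{"fingers":1,"x":0,"y":0.018,"z":0,"spin":0},{"fingers":1,"x":0,"y":-0.01,"z":0,"spin":0}]' 15
python3 -m handwheel '[{"fingers":1,"x":0,"y":-0.045,"z":0,"spin":0},{"fingers":1,"x":0,"y":-0.085,"z":0,"spin":0},{"fingers":1,"x":-0.04,"y":-0.12,"z":-0.02,"spin":0},{"fingers":1,"x":-0.08,"y":-0.12,"z":-0.05,"spin":0},{"fingers":1,"x":-0.12,"y":-0.12,"z":-0.08,"spin":0},{"fingers":1,"x":-0.15,"y":-0.12,"z":-0.12,"spin":0},{"fingers":1,"x":-0.18,"y":-0.12,"z":-0.16,"spin":0},{"fingers":1,"x":-0.2,"y":-0.12,"z":-0.2,"spin":0},{"fingers":1,"x":-0.2,"y":-0.12,"z":-0.2,"spin":0},{"fingers":1,"x":-0.2,"y":-0.12,"z":-0.2,"spin":0}]' 15
python3 - <<'E'
from h import *
im,d,c=shot('top');big=cv2.resize(im[125:260,150:350],None,fx=4,fy=4,interpolation=2);cv2.imwrite('pics/top3.png',big[:,:,::-1])
E
```

```text
time_s: 19.85
ee_pos: [0.6207, 0.0823, 0.0638]
eef_rot: [-1.571, 0.004, 0.025]
force: [-0.1, -0.1, -0.6]
grip_width: 0.0328
time_s: 20.85
ee_pos: [0.6209, 0.0822, 0.0746]
eef_rot: [-1.571, 0.004, 0.025]
force: [-0.1, 0.1, -0.1]
grip_width: 0.077
time_s: 21.85
ee_pos: [0.4271, -0.1234, 0.1967]
eef_rot: [-1.571, -0.001, 0.023]
force: [-0.1, 1.2, -0.1]
grip_width: 0.0942
```

View pics/top3.png

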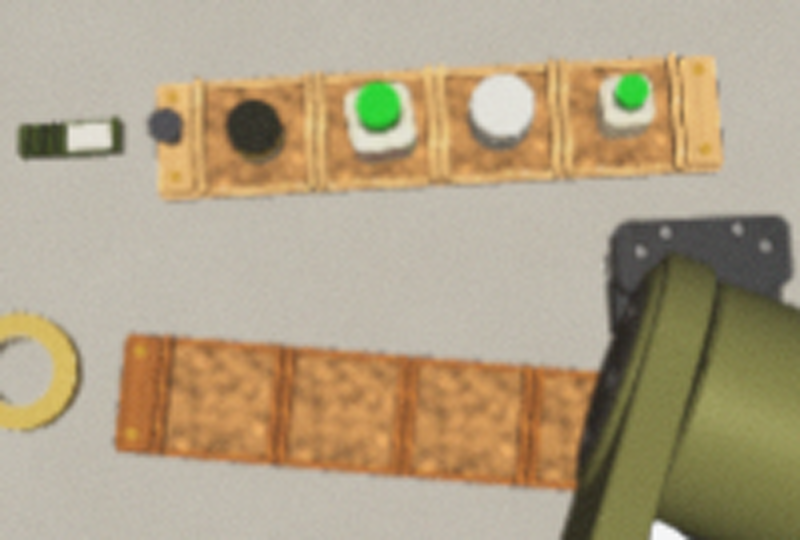

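All four stand upright: small pot (255,127), square bottle (378,118), large pot (502,108) and slim bottle (628,98). I'll make one numeric check, then hand in.

```bash
python3 - <<'E'
from h import *
im,d,c=shot('top');k=np.array([.6205,.129]);u=np.array([-.0265,.9996])
for nm,a,b,z in [('small',255,127,.042),('square',378,106,.076),('large',502,103,.05),('slim',631,91,.069)]:
    q=onz(c,150+a/4,125+b/4,z)[:2]-k;print(nm,'along',round(-q@u,4),'across',round(q@[u[1],-u[0]],4))
print(get_obs()['joint_vel'].round(3));workorder.hand_in()
E
```

```text
small along 0.0501 across -0.003
square along 0.1218 across -0.0029
large along 0.1916 across 0.0017
slim along 0.2626 across 0.0002
[ 0.017  0.01   0.    -0.001 -0.002 -0.003]
the job is handed in; nothing more can be done
```

All four containers now stand in the empty rack in reverse order, and I handed the job in at about 22 s of the 102 s allowed. I moved them one at a time, starting at the full rack's knob: slim bottle, large pot, square bottle, small pot. They went into the bays 264, 192, 120 and 48 mm from the new rack's knob.

- **Final positions:** the last top view put the centres within about 2 mm of their bays along the row and 3 mm across it. The task allows 20 mm and 18 mm.
- **State at hand-in:** in the picture all four looked upright, the old rack's visible bays were empty, and the gripper was open and clear of everything. I judged upright by eye, and did not measure tilt or height.
- **Disagreements:** the knob came out about 4 to 5 mm off the new rack's board centre line across the row. The two board ends disagreed by about 4 mm along it. I used a compromise for the rack's position, and the final check figures rest on it.

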